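# Tip the glaze test tiles over, read the underside marks and sort them

### The arm

A 6-joint arm with a two-finger parallel gripper is mounted at the origin on the work surface; the furniture and walls round the work are solid. World frame = base frame: x ahead of the robot, y to its left, z up, the work surface at z = 0. Lengths are in m, angles in rad, forces in N, time in s.
With the tool pointing down it reaches from about 0.375 to 0.9 m from the base axis. Payload 3.1 kg.
Tool frame: the origin (TCP) lies on the centre line of the jaws, within the pads' length; the fingertips stand 19 mm ahead of it and the grasp point (between the pads) is the TCP; z points along the fingers, y is the direction in which the jaws open and shut (so a half turn about z gives the same grasp; the last joint's range is limited). The gripper opens to 85 mm and grips with 20 to 120 N. Pads are 22 mm wide; open, the fingers measure 114 mm over their backs; the gripper's body (76 mm by 85 mm) begins 54 mm behind the grasp point. The pads swing forward as they close: fully open they stand 13 mm farther back than shut.
Start: joints at [-1.423, 0.527, 1.433, -0, 1.181, -0.178], TCP at [0.2, -0.592, 0.25] pointing down, gripper open.
Joint ranges: [-3.08, 3.08], [-0.75, 2.2], [0.22, 2.44], [-1.43, 4.57], [0, 2.65], [-2.85, 2.85]. Speed limits (rad/s): [2.79, 2.79, 3.14, 3.14, 3.14, 3.14].

### API

Orientations are given as a unit quaternion [x, y, z, w].
In Python, from station import manip, imaging, workorder gives the robot as it stands.
- The arm moves only by the shell command python3 -m creep 'ROWS' [FORCE]. ROWS is a JSON object of lists of equal length, an entry for each row: "claw": the finger opening in cm, from 0 to 8.54; "dp": the shift along the tool's x, y, z in cm, a list of three; "roll": the turn about the tool's z in rad. In form: {"claw": [claw, ...], "dp": [[dx, dy, dz], ...], "roll": [roll, ...]}. A call has 1 to 12 rows; each row is the pose to reach, as a shift and turn from the pose commanded when the call began, along the tool's axes at that moment; what a row does not reach only later rows make up. A row lasts 1/10 s, in which the tool goes at most 50 mm and 8.59 degrees, less where a joint would pass 70% of its speed; a pose out of reach is approached as far as the arm can. A call with a gripper value outside its range is refused whole. The fingers move at their own pace and stop on an object; FORCE is the grip in N (left out, the last holds). Time passes only in rows, so rows that repeat a pose let the fingers close. It gives the time, the measured TCP pose, the force and the opening at its end, in the units of the state.
- manip.sense(): the state, without advancing time (a new reading comes with each control period).
- imaging.snapshot(name): name is "scene" or "side" or "wrist"; returns a dict with "image" (480x640x3 uint8, red, green, blue), "z_map" (480x640 float32, m along the optical axis (not along the pixel's ray), 0 where there is no reading), "vfov" (degrees; the focal length in pixels is half the picture's height over the tangent of half this angle, whatever the lens; pixels are square), "cx", "cy" (the principal point, pixels), "R" (3x3) and "t" (3): a world point X has camera coordinates R X + t. Camera axes: x right, y down, z forward; pixel columns grow to the right and rows downward; lengths in m; the calibration is good to about 2 mm. A picture is of the moment at which its call begins.
- workorder.sign_off(): hands the job in, once; it reports no verdict.
The state is a dict: "t": time; "q": joint angles; "qd": joint speeds; "tau": joint torques, N m; "tcp_pos": TCP position; "tool_rot": TCP orientation; "force": force on the tool from outside, world axes, zero at the start; "ft_torque": the same for the moment, N m; "finger_gap": opening from 0.0 (shut) to 1.0 (fully open).
Only numpy, scipy, OpenCV 4.12 (cv2) and the standard library are available. Lean on these libraries where they do the work, as an engineer would, in place of code of your own. Each camera call takes 0.05 s, during which the arm holds its last target.

### The job

Three look-alike glaze test tiles stand on the worktop, each with its firing mark on the underside of the foot, out of sight: push every tile over onto its back on the spot, so that its underside shows, and read the mark. Then lay the tile marked with a ring on its back in the refractory tile crank, down on the ledges between the walls with its foot at the open front, and lay the two tiles marked with a pair of bars on their backs on the wooden ware board. Set the tiles down rather than dropping them, and leave the other things on the worktop where they are.

Things in the scene. Friction and masses are not known exactly. Their poses are not given: they have to be found in the camera images.
- tile_ring: Standing L-shaped test tile, 0.12 kg: foot 45 (x) x 56 (y) x 10 mm, upright fin 9 mm thick at its back edge (own x +13.5 to +22.5 mm), 90 mm high, white. Origin: centre of the foot's underside; z up the fin, x from the foot's free edge to the fin's back. Starts standing, foot to the robot. Hidden mark on the underside: one dark ring, 30 mm across (needs refiring)
- tile_ring_mid (a point): Mid fin, at (18, 0, 45) mm in the tile's axes. Pushed at the top of the fin along own +x the tile tips about the foot's back edge (balance passed at about 19 degrees) and falls flat on its back: own x down, own z level, underside facing the robot's side, this point 4.5 mm above the support
- tile_bars_1: Standing L-shaped test tile, 0.12 kg: foot 45 (x) x 56 (y) x 10 mm, upright fin 9 mm thick at its back edge (own x +13.5 to +22.5 mm), 90 mm high, white. Origin: centre of the foot's underside; z up the fin, x from the foot's free edge to the fin's back. Starts standing, foot to the robot. Hidden mark on the underside: two parallel dark bars, 30 x 6.5 mm (good)
- tile_bars_1_mid (a point): Mid fin, at (18, 0, 45) mm in the tile's axes. On its back the tile's foot stands up like a wall 10 mm thick, 56 mm wide and 45 mm high, easy to pinch from above across the 10 mm; the fin beside it is 9 mm high
- tile_bars_2: Standing L-shaped test tile, 0.12 kg: foot 45 (x) x 56 (y) x 10 mm, upright fin 9 mm thick at its back edge (own x +13.5 to +22.5 mm), 90 mm high, white. Origin: centre of the foot's underside; z up the fin, x from the foot's free edge to the fin's back. Starts standing, foot to the robot. Hidden mark on the underside: two parallel dark bars, 30 x 6.5 mm (good)
- tile_bars_2_mid (a point): Mid fin, at (18, 0, 45) mm in the tile's axes; as for the other tiles
- crank: Tile crank (kiln setter), buff refractory, fixed, 116 (x) x 84 (y) x 30 mm; origin: centre of its underside. Open on top and at its -x end (front, to the robot). Side walls 30 mm high (nubs to 32.5), 68 mm apart; back wall 20 mm high, inner face at x = +50; floor 8 mm thick; inside each side wall a ledge 14 mm wide, top 12 mm above the worktop, on which a tile lies lengthwise, foot at the front
- crank_bed (a point): Point at ledge height, at (-5, 0, 12) mm in the crank's axes. With a tile laid in, its mid-fin point belongs 4.5 mm above this; the fin's top edge is then 10 mm from the back wall
- ware_board: Plain wooden ware board on battens, fixed on the worktop, 120 (x) x 156 (y) x 18 mm, flat top without lips; origin: centre of its underside. Takes the two good tiles side by side along its y, long side along x
- board_top (a point): Middle of the ware board's top face, 18 mm above the worktop
- wood_wedge: Bystander: wooden wedge 55 x 46 x 22 mm, loose, nearer the robot; origin: centre of its underside
- turning_tool: Bystander: turned wooden modelling tool 106 x 31 x 13 mm, loose, lying between crank and board; origin: centre of its underside
- glaze_jar: Bystander: glass jar, 96 mm across, 153 mm high, standing loose at the back left corner; origin: centre of its underside

How it is judged:
By the outcome, as a careful person would: the job done as asked, in the order asked, and still so for the second after the job is handed in, with the robot touching nothing.
It also fails if it takes over 67 s, if anything falls off the work surface, if the arm or the gripper's body presses on something with over 40 N, if the wrist force passes 120 N, or if a joint passes its speed limit or range.

## Working session

There is one attempt and no reset: what is moved stays moved. The work goes in short steps, Python scripts to look and compute and a shell command to move; the robot and the scene stay as the last step left them, time stands still between calls to the robot, and variables do not carry over. Pictures are saved under pics/ and viewed, and the job is handed in when it is done.

```bash
ls; mkdir -p pics; cat > h.py <<'E'
import numpy as np, cv2
from station import manip, imaging
def snap(n,fn=None):
    s=imaging.snapshot(n)
    if fn: cv2.imwrite('pics/'+fn,s['image'][:,:,::-1])
    return s
def foc(s): return 240/np.tan(np.radians(s['vfov'])/2)
def cloud(s):
    f=foc(s); z=s['z_map']; v,u=np.mgrid[0:480,0:640]
    c=np.stack([(u-s['cx'])/f*z,(v-s['cy'])/f*z,z],-1)
    return (c-np.array(s['t']))@np.array(s['R'])
def ray(s,u,v,h):
    f=foc(s);R=np.array(s['R']);t=np.array(s['t'])
    o=-R.T@t; d=R.T@np.array([(u-s['cx'])/f,(v-s['cy'])/f,1])
    return o+d*(h-o[2])/d[2]
def proj(s,X):
    f=foc(s);c=np.array(s['R'])@np.array(X)+np.array(s['t'])
    return c[0]/c[2]*f+s['cx'],c[1]/c[2]*f+s['cy']
E
python3 - <<'E'
from h import *
print(manip.sense())
for n in ['scene','side','wrist']:
    s=snap(n,n+'0.png'); R=np.array(s['R']);print(n,foc(s),s['cx'],s['cy'],-R.T@s['t'],R[2], (s['z_map']>0).mean())
    np.save('pics/%s0.npy'%n,s,allow_pickle=True)
E
```

```text
pics
{'t': 0.0, 'q': array([-1.42349044e+00,  5.28453357e-01,  1.43390995e+00,  2.35695890e-05,
        1.18138813e+00, -1.78510894e-01]), 'qd': array([-0.00019017, -0.00079461,  0.00032336,  0.0005652 ,  0.0011879 ,
        0.00080711]), 'tau': array([ 1.49822590e-03, -4.42344189e+01, -1.78025705e+01, -8.66866344e-05,
        8.29384342e-03,  5.27249540e-06]), 'tcp_pos': array([ 0.19997833, -0.59143094,  0.24933901]), 'tool_rot': array([ 9.86759901e-01,  1.62184252e-01,  2.77368850e-05, -1.07909073e-03]), 'force': array([ 0.27840523,  0.52725755, -0.39643853]), 'ft_torque': array([-0.03552421, -0.01781363, -0.00715283]), 'finger_gap': 0.9991475146127129}
scene 459.6139117547388 322.8342190736215 233.2910080922279 [-0.07659085 -0.6005387   0.42245438] [ 0.66542554  0.6113013  -0.42839184] 0.9958854166666666
side 466.47135210594485 321.7005308714868 239.52836808983272 [ 0.30191932 -0.83715645  0.45230481] [ 0.24162284  0.86087164 -0.44779284] 0.995810546875
wrist 379.46239339684746 315.8106080261058 244.03734921772218 [ 0.27778846 -0.56544796  0.37381341] [-0.29903951 -0.09977163 -0.94901053] 0.99607421875
```

View pics/scene0.png

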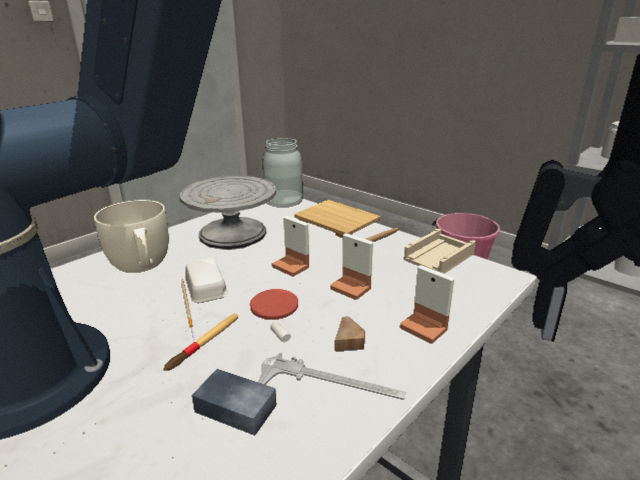

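View pics/side0.png

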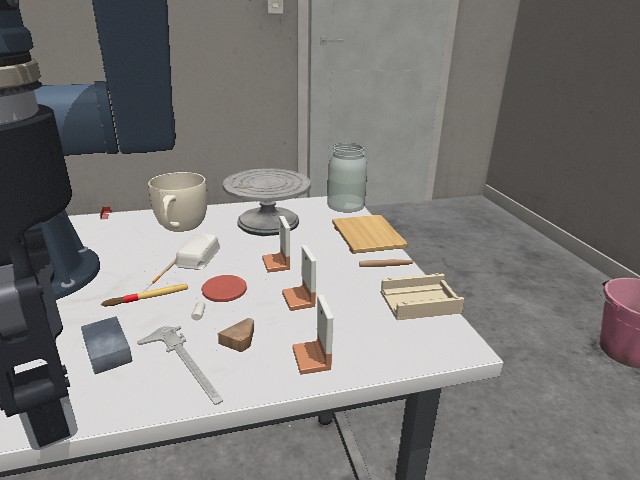

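View pics/wrist0.png

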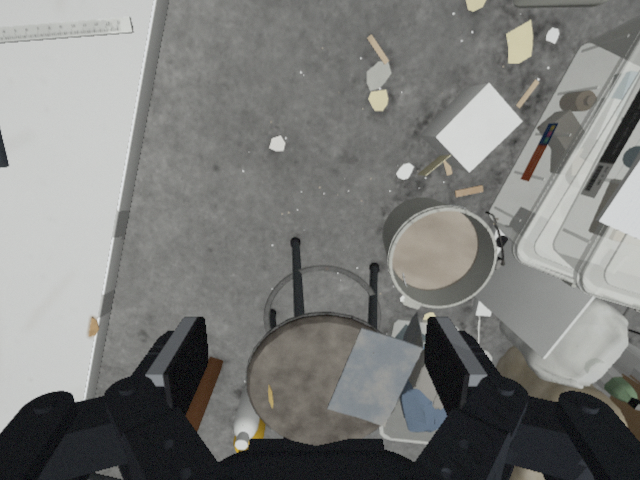

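The scene view shows three tiles (terracotta feet near (290,264), (351,287) and (425,325)), the crank near (440,250), the board near (338,216) and the tool near (382,234). The side view shows the same layout. Next I measure the positions.

```bash
python3 - <<'E'
from h import *
boxes={'scene':{'t1':(265,210,318,282),'t2':(325,226,380,304),'t3':(395,260,460,345)},'side':{'t1':(255,210,295,275),'t2':(277,240,320,312),'t3':(287,292,337,376)}}
for n in ['scene','side']:
    s=np.load('pics/%s0.npy'%n,allow_pickle=True).item(); P=cloud(s)
    hsv=cv2.cvtColor(s['image'],cv2.COLOR_RGB2HSV)
    for k,(a,b,c,d) in boxes[n].items():
        Q=P[b:d,a:c].reshape(-1,3); H=hsv[b:d,a:c].reshape(-1,3)
        foot=(H[:,1]>100)&(H[:,0]<15)&(Q[:,2]>0.006)&(Q[:,2]<.013)
        fin=(Q[:,2]>0.02)&(Q[:,2]<.095)&(Q[:,0]>0.3)
        r=cv2.minAreaRect((Q[foot][:,:2]*1000).astype(np.float32))
        r2=cv2.minAreaRect((Q[fin][:,:2]*1000).astype(np.float32))
        print(n,k,'foot',foot.sum(),r,'fin',fin.sum(),r2,Q[fin][:,2].max())
    # raised low objects
    for nm,lo,hi in [('board',.014,.022),('crankwall',.026,.034)]:
        m=((P[...,2]>lo)&(P[...,2]<hi)&(P[...,0]>.3)&(P[...,0]<1)&(abs(P[...,1])<.6)).astype(np.uint8)
        nl,l,st,ce=cv2.connectedComponentsWithStats(m)
        for i in range(1,nl):
            if st[i,4]>60:
                r=cv2.minAreaRect((P[l==i][:,:2]*1000).astype(np.float32))
                print(n,nm,ce[i].round(),st[i,4],[np.round(x,1) for x in r])
E
```

```text
scene t1 foot 353 ((426.9742736816406, -54.74460220336914), (45.21500015258789, 56.65752029418945), 0.7907518148422241) fin 938 ((522.1943359375, 8.377235412597656), (239.60675048828125, 49.53602600097656), 38.62990188598633) 0.09310985528529893
scene t2 foot 483 ((509.2164306640625, -129.9588623046875), (232.36163330078125, 90.4292221069336), 31.518375396728516) fin 1217 ((519.5196533203125, -111.60794067382812), (232.70059204101562, 44.080833435058594), 50.802528381347656) 0.09282352252189524
scene t3 foot 658 ((427.8882751464844, -334.98016357421875), (44.498626708984375, 56.1081428527832), 1.327856421470642) fin 1740 ((519.0962524414062, -298.78546142578125), (198.009521484375, 52.9567756652832), 26.56349754333496) 0.09320805980785783
scene board [286. 201.] 104 [array([632.8, 167.8]), array([27.1, 84.4]), np.float64(62.2)]
scene board [337. 216.] 1591 [array([643. ,  19.2]), array([122.8, 158.8]), np.float64(0.3)]
scene board [232. 232.] 891 [array([442.1, 136.5]), array([127.5, 130.4]), np.float64(48.7)]
scene board [435. 243.] 255 [array([ 645. , -230.2]), array([ 60.8, 119.3]
[... 2687 characters left out ...]
array([58.6, 39.1]), np.float64(25.4)]
side board [321. 352.] 130 [array([ 443.3, -337.6]), array([12.2, 54.8]), np.float64(8.5)]
side crankwall [345. 201.] 114 [array([640.6, 170.9]), array([39.7, 92.1]), np.float64(67.1)]
side crankwall [268. 214.] 117 [array([444.1, 128.3]), array([39.9, 55. ]), np.float64(84.1)]
side crankwall [211. 244.] 71 [array([312.3,   4.7]), array([61.1,  7.1]), np.float64(68.0)]
side crankwall [413. 278.] 278 [array([ 648.5, -202. ]), array([ 11.5, 115. ]), np.float64(85.9)]
side crankwall [430. 302.] 333 [array([ 644.3, -277.7]), array([ 11. , 116.1]), np.float64(87.0)]
side crankwall [324. 348.] 64 [array([ 445.3, -338.5]), array([ 7.9, 51.5]), np.float64(7.6)]
```

```bash
python3 - <<'E'
from h import *
C={'t1':(435,-55),'t2':(448,-183),'t3':(435,-336)}
for n in ['scene','side']:
    s=np.load('pics/%s0.npy'%n,allow_pickle=True).item(); P=cloud(s)*1000
    for k,(x,y) in C.items():
        m=(abs(P[...,0]-x)<45)&(abs(P[...,1]-y)<42)
        Q=P[m]
        foot=Q[(Q[:,2]>6)&(Q[:,2]<12.5)]
        fin=Q[(Q[:,2]>25)&(Q[:,2]<87)]
        # front face line fit x = a + b y (median based)
        yy=fin[:,1]; b,a=np.polyfit(yy,fin[:,0],1)
        for _ in range(8):
            r=fin[:,0]-a-b*yy; g=abs(r)<3; b,a=np.polyfit(yy[g],fin[g,0],1)
        print(n,k,'foot x',np.percentile(foot[:,0],[0.5,99.5]).round(1),'y',np.percentile(foot[:,1],[1,99]).round(1),'fin y',np.percentile(yy,[1,99]).round(1),'xmid',round(np.median(fin[:,0]),1),'frontface x at mid',round(a+b*np.median(yy),1),'yaw',round(-np.degrees(np.arctan(b)),2),g.sum())
        print('   ',[np.round(q,1) for q in cv2.minAreaRect(foot[:,:2].astype(np.float32))])
    def rect(x0,x1,y0,y1,z0,z1):
        m=(P[...,0]>x0)&(P[...,0]<x1)&(P[...,1]>y0)&(P[...,1]<y1)&(P[...,2]>z0)&(P[...,2]<z1)
        return [np.round(q,1) for q in cv2.minAreaRect(P[m][:,:2].astype(np.float32))],m.sum()
    print('crank',rect(560,730,-300,-180,24,36)); print('crank low',rect(560,730,-300,-180,5,36))
    for y0,y1 in((-300,-240),(-240,-180)):
        m=(P[...,0]>560)&(P[...,0]<730)&(P[...,1]>y0)&(P[...,1]<y1)&(P[...,2]>28)&(P[...,2]<36)
        W=P[m]; b,a=np.polyfit(W[:,0],W[:,1],1); print('wall',W[:,0].min(),W[:,0].max(),W[:,1].min(),W[:,1].max(),np.degrees(np.arctan(b)),a+b*645)
    print('board',rect(550,740,-75,115,15,21))
    print('tool',rect(540,740,-175,-65,4,20))
    print('wedge',rect(270,400,-330,-230,4,30))
    print('jar',rect(550,800,110,300,40,120))
E
```

```text
scene t1 foot x [404.4 448.4] y [-81.8 -26.8] fin y [-82.  -26.1] xmid 441.8 frontface x at mid 441.9 yaw 1.86 683
    [array([425.2, -54. ]), array([45.2, 57.2]), np.float64(4.8)]
scene t2 foot x [419.2 465.3] y [-212.6 -157.2] fin y [-211.  -154.7] xmid 457.7 frontface x at mid 457.7 yaw 3.97 933
    [array([ 441.6, -184.4]), array([44.6, 56.6]), np.float64(5.1)]
scene t3 foot x [406.5 449.2] y [-362.4 -307. ] fin y [-362.8 -307.3] xmid 443.7 frontface x at mid 443.6 yaw -0.65 1307
    [array([ 428. , -334.1]), array([44.7, 57.6]), np.float64(0.9)]
crank ([array([ 644.9, -238.7]), array([ 86.3, 117.3]), np.float64(88.0)], np.int64(426))
crank low ([array([ 644.5, -238.5]), array([ 86.2, 119.3]), np.float64(87.4)], np.int64(1902))
wall 585.6711805919284 702.1400737363499 -282.6417632756473 -269.5864487496131 -3.149471923070174 -277.24939396343314
wall 588.7777513852519 701.8368967875507 -207.80538964983208 -194.34443642187233 -3.1645851468469752 -201.50438116996972
board ([array([642.9,  19.5]), array([123. , 157.8]), np.float64(0.6)], np.int64(1551))
tool ([array([ 641. , -109.5]),
[... 855 characters left out ...]
, np.int64(754))
crank low ([array([ 646.1, -239.6]), array([ 87.3, 116.5]), np.float64(87.1)], np.int64(2813))
wall 586.2641379783882 702.1772382509514 -284.6082163885155 -270.7311003055334 -3.2362753287189707 -278.5737042652063
wall 591.490829519993 706.0651760197698 -208.35703728965998 -194.8007499869277 -3.0449888778978393 -202.54957755788377
board ([array([645.3,  19. ]), array([121. , 160.8]), np.float64(0.3)], np.int64(1783))
tool ([array([ 627.6, -112.6]), array([107.4,  68. ]), np.float64(29.7)], np.int64(333))
wedge ([array([ 314.9, -287.7]), array([117.5,  40.7]), np.float64(30.1)], np.int64(872))
jar ([array([643.7, 173.4]), array([49.5, 95.6]), np.float64(71.8)], np.int64(1254))
```

```bash
cat > d.py <<'E'
# usage: python3 d.py x y z yawdeg(tool x) [more...]: prints dp/roll from current measured pose (mm)
import sys
from h import *
from scipy.spatial.transform import Rotation as Ro
st=manip.sense(); R=Ro.from_quat(st['tool_rot']).as_matrix(); p=st['tcp_pos']
yaw=np.degrees(np.arctan2(R[1,0],R[0,0]))
print('t',round(st['t'],2),'tcp mm',(p*1000).round(1),'yaw',yaw.round(2),'gap',round(st['finger_gap']*85,1),'F',st['force'].round(1),'tilt',R[2].round(4),'q',st['q'].round(2))
a=list(map(float,sys.argv[1:]))
for i in range(0,len(a),4):
    d=np.array(a[i:i+3])/1000-p
    dyaw=(a[i+3]-yaw+180)%360-180
    print('dp cm',(R.T@d*100).round(2),'roll',-np.radians(dyaw).round(3),'rows>=',np.ceil(max(np.linalg.norm(d)/.05,abs(dyaw)/8.59)))
E
python3 d.py 395 -335 130 90 395 -335 94 90
```

```text
t 0.15 tcp mm [ 200.  -591.6  249.5] yaw 18.67 gap 85.4 F [-0.4 -0.4  0.8] tilt [ 3.0e-04 -1.6e-03 -1.0e+00] q [-1.42  0.53  1.43  0.    1.18 -0.18]
dp cm [ 26.68 -18.05  11.99] roll -1.245 rows>= 9.0
dp cm [ 26.68 -18.04  15.59] roll -1.245 rows>= 9.0
```

```bash
python3 -m creep '{"claw":[0,0,0,0,0,0,0,0,0,0,0],"dp":[[4,-3,1],[8,-6,2],[12,-8,3],[16,-11,5],[20,-14,7],[24,-16.5,9],[26.7,-18,11],[26.7,-18,13],[26.7,-18,15.6],[26.7,-18,15.6],[26.7,-18,15.6]],"roll":[-0.14,-0.28,-0.42,-0.56,-0.7,-0.84,-0.98,-1.12,-1.245,-1.245,-1.245]}'; python3 - <<'E'
from h import *
snap('side','a1.png'); snap('scene','a1s.png')
E
python3 d.py 402 -335 94 90
```

```text
t: 1.25
tcp_pos: [0.3953, -0.336, 0.0942]
tool_rot: [0.708, 0.706, 0.0, -0.001]
force: [0.1, 0.1, -0.9]
finger_gap: -0.003
t 1.35 tcp mm [ 395.7 -337.    95.3] yaw 89.86 gap -0.2 F [-0.4  0.   0. ] tilt [-0.0015  0.0012 -1.    ] q [-0.92  0.63  1.82  0.    0.68 -0.92]
dp cm [0.2  0.63 0.13] roll -0.002 rows>= 1.0
```

View pics/a1.png

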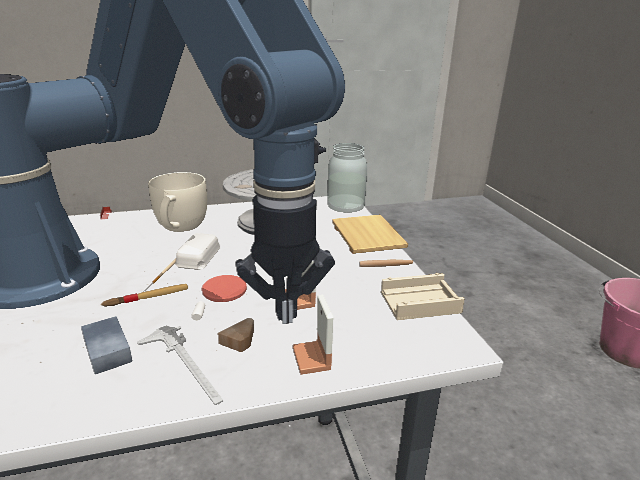

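Gripper in front of the right tile's fin (fin at (325,325), fingertips at (287,315) in the side view). Pushing it over.

```bash
python3 -m creep '{"claw":[0,0,0,0,0,0,0,0,0,0,0,0],"dp":[[0.2,1.2,0.1],[0.2,2.4,0.1],[0.2,3.2,0.1],[0.2,4,0.1],[0.2,4.7,0.1],[0.2,5.4,0.1],[0.2,6.1,0.1],[0.2,6.8,0.1],[0.2,7.5,0.1],[0.2,8,0.1],[0.2,8,-2],[0.2,6,-6]],"roll":[0,0,0,0,0,0,0,0,0,0,0,0]}'; python3 - <<'E'
from h import *
snap('side','a2.png'); snap('scene','a2s.png')
E
python3 d.py 408 -185 94 94
```

```text
t: 2.55
tcp_pos: [0.456, -0.3333, 0.1525]
tool_rot: [0.707, 0.708, 0.0, -0.002]
force: [0.3, -0.6, 0.0]
finger_gap: -0.001
t 2.65 tcp mm [ 455.9 -335.6  158.2] yaw 89.97 gap -0.3 F [ 0.6 -0.5 -0. ] tilt [-0.005  0.004 -1.   ] q [-0.83  0.57  1.67 -0.    0.89 -0.83]
dp cm [15.09 -4.83  6.33] roll -0.07 rows>= 4.0
```

View pics/a2.png

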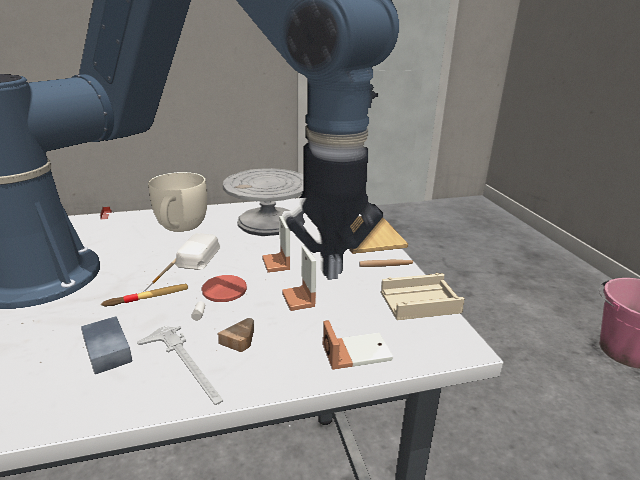

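View pics/a2s.png

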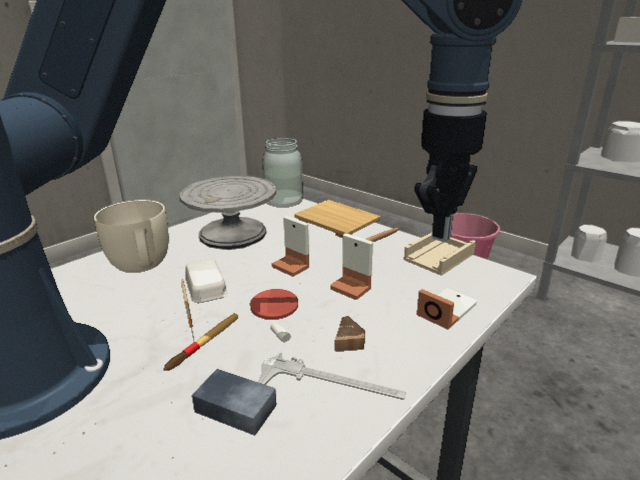

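The right tile lies flat and its foot shows the ring (scene (434,308)). Next is the middle tile.

```bash
python3 -m creep '{"claw":[0,0,0,0,0,0,0,0,0],"dp":[[3,-2,0],[7,-4,0],[11,-5.5,0],[14,-5.5,0],[15,-5.5,2],[15.1,-5.5,5],[15.1,-5.5,6.4],[15.1,-5.5,6.4],[15.1,-5.5,6.4]],"roll":[-0.07,-0.07,-0.07,-0.07,-0.07,-0.07,-0.07,-0.07,-0.07]}'; python3 d.py 490 -180 94 94
```

```text
t: 3.55
tcp_pos: [0.4005, -0.1831, 0.0901]
tool_rot: [0.682, 0.731, -0.0, -0.0]
force: [0.2, 0.0, -0.2]
finger_gap: -0.003
t 3.55 tcp mm [ 400.5 -183.1   90.1] yaw 94.0 gap -0.3 F [ 0.2  0.  -0.2] tilt [ 5.e-04 -5.e-04 -1.e+00] q [-0.68  0.59  2.02  0.    0.53 -0.75]
dp cm [-0.31  8.95 -0.39] roll 0.0 rows>= 2.0
```

```bash
python3 -m creep '{"claw":[0,0,0,0,0,0,0,0,0,0,0,0],"dp":[[0,1.2,-0.4],[0,2.4,-0.4],[0,3.6,-0.4],[0,4.4,-0.4],[0,5.2,-0.4],[0,6,-0.4],[0,6.8,-0.4],[0,7.6,-0.4],[0,8.4,-0.4],[0,9,-0.4],[0,9,-2.5],[0,7,-6.5]],"roll":[0,0,0,0,0,0,0,0,0,0,0,0]}';python3 d.py 388 -56 94 93; python3 - <<'E'
from h import *
snap('scene','a3s.png')
E
```

```text
t: 4.75
tcp_pos: [0.4712, -0.1781, 0.154]
tool_rot: [0.681, 0.732, -0.0, -0.001]
force: [-0.1, 0.1, 0.0]
finger_gap: 0.003
t 4.75 tcp mm [ 471.2 -178.1  154. ] yaw 94.08 gap 0.3 F [-0.1  0.1  0. ] tilt [ 0.0018 -0.002  -1.    ] q [-0.58  0.52  1.82  0.    0.81 -0.66]
dp cm [12.76 -7.42  6.04] roll 0.019 rows>= 4.0
```

View pics/a3s.png

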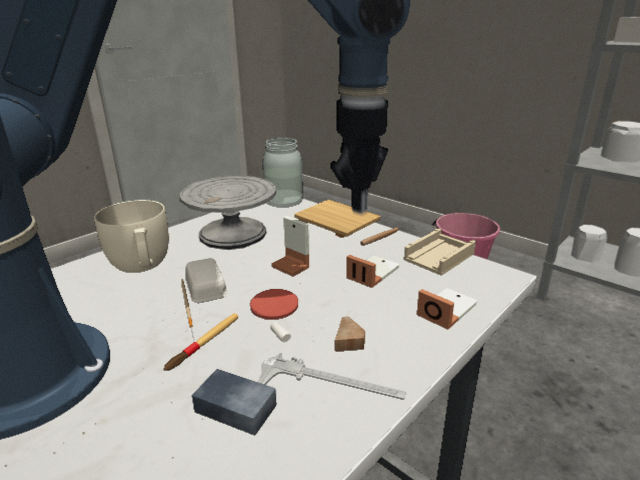

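The middle tile shows bars at (361,270). Now the left tile.

```bash
python3 -m creep '{"claw":[0,0,0,0,0,0,0,0,0],"dp":[[2,-3,0],[5,-5.5,0],[9,-7.4,0],[12.8,-7.4,0],[12.8,-7.4,2],[12.8,-7.4,5],[12.8,-7.4,6],[12.8,-7.4,6],[12.8,-7.4,6]],"roll":[0.02,0.02,0.02,0.02,0.02,0.02,0.02,0.02,0.02]}'; python3 d.py 476 -53 94 93
```

```text
t: 5.7
tcp_pos: [0.3876, -0.0557, 0.0954]
tool_rot: [0.689, 0.725, -0.0, -0.0]
force: [0.3, 0.4, 0.3]
finger_gap: -0.001
t 5.7 tcp mm [387.6 -55.7  95.4] yaw 92.86 gap -0.1 F [0.3 0.4 0.3] tilt [ 1.e-04 -2.e-04 -1.e+00] q [-0.43  0.55  2.14  0.    0.45 -0.48]
dp cm [-0.17  8.84  0.13] roll -0.002 rows>= 2.0
```

```bash
python3 -m creep '{"claw":[0,0,0,0,0,0,0,0,0,0,0,0],"dp":[[0,1.2,0.1],[0,2.4,0.1],[0,3.4,0.1],[0,4.2,0.1],[0,5,0.1],[0,5.8,0.1],[0,6.6,0.1],[0,7.4,0.1],[0,8.2,0.1],[0,8.8,0.1],[0,8.8,-2.5],[-3,7,-6.5]],"roll":[0,0,0,0,0,0,0,0,0,0,0,0]}';python3 d.py; python3 - <<'E'
from h import *
s=snap('scene','a4s.png');np.save('pics/scene4.npy',s,allow_pickle=True)
s=snap('side','a4.png');np.save('pics/side4.npy',s,allow_pickle=True)
cv2.imwrite('pics/a4c.png',np.hstack([cv2.imread('pics/a4s.png')[190:340,230:500],cv2.imread('pics/a4.png')[190:340,230:500]]))
E
```

```text
t: 6.9
tcp_pos: [0.4601, -0.0786, 0.1572]
tool_rot: [0.688, 0.726, -0.0, -0.002]
force: [0.7, -0.4, 0.8]
finger_gap: -0.002
t 6.9 tcp mm [460.1 -78.6 157.2] yaw 93.11 gap -0.2 F [ 0.7 -0.4  0.8] tilt [ 0.0023 -0.0031 -1.    ] q [-0.41  0.47  1.91  0.    0.76 -0.46]
```

View pics/a4c.png

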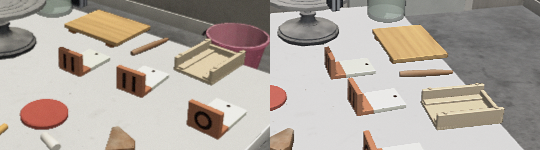

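View pics/a4s.png

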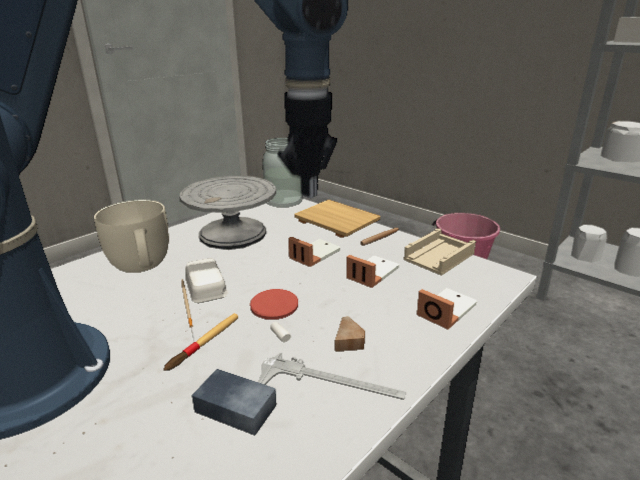

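All three tiles are on their backs, showing ring (434,308), bars (361,270) and bars (300,250). Now I measure the fallen poses.

```bash
cat > m.py <<'E'
from h import *
def fallen(P,x,y,zs=0):
    """P mm cloud; rough foot location; zs support height"""
    m=(P[...,0]>x-25)&(P[...,0]<x+110)&(abs(P[...,1]-y)<42)&(P[...,2]>zs+4)&(P[...,2]<zs+50)
    Q=P[m]
    face=Q[(Q[:,2]>zs+14)&(Q[:,2]<zs+43)]
    top=Q[(Q[:,2]>zs+40.)]
    fin=Q[(Q[:,2]<zs+12)]
    yy=face[:,1]; b,a=np.polyfit(yy,face[:,0],1)
    for _ in range(10):
        r=face[:,0]-a-b*yy; g=abs(r)<2.5; b,a=np.polyfit(yy[g],face[g,0],1)
    yc=np.mean(np.percentile(yy,[0.5,99.5]))
    print('  foot face y rng',np.percentile(yy,[.5,99.5]).round(1),'yc',round(yc,1),'underside x at yc',round(a+b*yc,1),'yaw',round(-np.degrees(np.arctan(b)),2),'top x',np.percentile(top[:,0],[2,98]).round(1),'ztop',round(np.percentile(Q[:,2],99.5),1))
    print('  fin rect',[np.round(q,1) for q in cv2.minAreaRect(fin[:,:2].astype(np.float32))],'xmax',round(np.percentile(fin[:,0],99.5),1), 'z',round(np.median(fin[:,2]),1))
if __name__=='__main__':
    for n in ['scene','side']:
        s=np.load('pics/%s4.npy'%n,allow_pickle=True).item(); P=cloud(s)*1000
        for k,(x,y) in {'t1':(451,-54),'t2':(466,-182),'t3':(450,-335)}.items():
            print(n,k); fallen(P,x,y)
E
python3 m.py
```

```text
scene t1
  foot face y rng [-81.7 -25.8] yc -53.7 underside x at yc 451.1 yaw 1.72 top x [449.4 460.5] ztop 46.6
  fin rect [array([495.4, -52.3]), array([93.3, 59.1]), np.float64(2.7)] xmax 541.3 z 10.0
scene t2
  foot face y rng [-210.  -154.9] yc -182.5 underside x at yc 468.4 yaw 3.92 top x [466.3 477.3] ztop 46.9
  fin rect [array([ 512.4, -180. ]), array([93.2, 57.2]), np.float64(4.4)] xmax 557.8 z 10.0
scene t3
  foot face y rng [-362.9 -306.9] yc -334.9 underside x at yc 452.9 yaw -0.71 top x [451.4 461.8] ztop 46.8
  fin rect [array([ 496.9, -335.5]), array([56.8, 93.5]), np.float64(88.9)] xmax 542.5 z 10.2
side t1
  foot face y rng [-83.6 -25.7] yc -54.6 underside x at yc 452.8 yaw 2.55 top x [451.8 461.7] ztop 47.0
  fin rect [array([497.5, -52.5]), array([91. , 60.4]), np.float64(1.7)] xmax 542.6 z 10.1
side t2
  foot face y rng [-211.7 -155.8] yc -183.7 underside x at yc 469.9 yaw 4.9 top x [468.2 479.8] ztop 47.0
  fin rect [array([ 514.4, -179.6]), array([91.7, 59.5]), np.float64(3.5)] xmax 559.9 z 10.1
side t3
  foot face y rng [-364.5 -309.9] yc -337.2 underside x at yc 454.1 yaw 0.45 top x [453.5 463.4] ztop 46.8
  fin rect [array([ 499.1, -336.3]), array([58.7, 90.8]), np.float64(89.0)] xmax 543.9 z 10.1
```

```bash
python3 d.py 458.5 -336 90 89.5; python3 -m creep '{"claw":[4,4,4,4,4,4,4,4,4],"dp":[[-4,0,0],[-8,0,0],[-12,0,0],[-16,-0.5,0],[-20,-1,0],[-24,-1.4,2],[-25.7,-1.5,5],[-25.7,-1.5,6.7],[-25.7,-1.5,6.7]],"roll":[0.06,0.06,0.06,0.06,0.06,0.06,0.06,0.06,0.06]}' 50; python3 d.py 458.5 -336 36 89.5; python3 - <<'E'
from h import *
snap('wrist','b1w.png'); snap('side','b1.png')
E
```

```text
t 7.0 tcp mm [461.5 -82.8 161.2] yaw 92.77 gap 0.4 F [ 0.2 -0.4 -1. ] tilt [-0.004   0.0063 -1.    ] q [-0.42  0.46  1.91 -0.    0.76 -0.46]
dp cm [-25.24  -1.57   7.21] roll 0.057 rows>= 6.0
t: 7.9
tcp_pos: [0.456, -0.3366, 0.0877]
tool_rot: [0.711, 0.703, 0.0, -0.004]
force: [-0.8, -0.3, 0.7]
finger_gap: 0.471
t 7.9 tcp mm [ 456.  -336.6   87.7] yaw 89.33 gap 40.1 F [-0.8 -0.3  0.7] tilt [ 0.0053 -0.0047 -1.    ] q [-0.83  0.69  1.7   0.    0.76 -0.82]
dp cm [0.04 0.27 5.17] roll -0.003 rows>= 2.0
```

View pics/b1w.png

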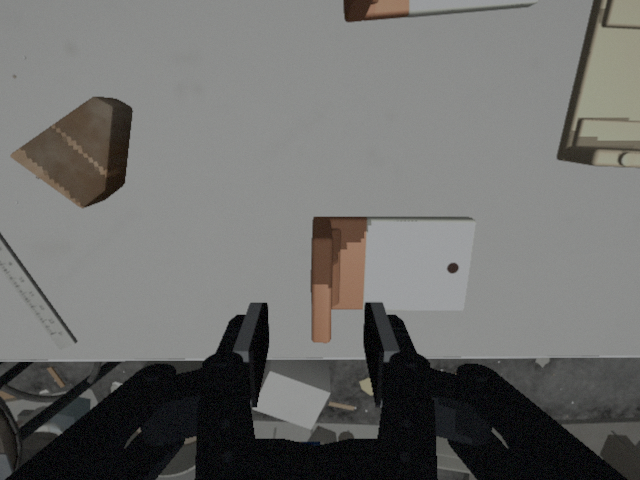

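View pics/b1.png

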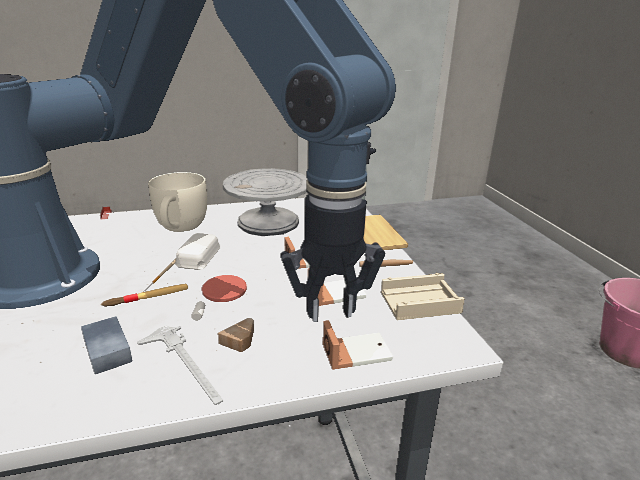

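```bash
cat > w.py <<'E'
from h import *
import sys
from m import fallen
s=snap('wrist',sys.argv[1]); P=cloud(s)*1000
fallen(P,float(sys.argv[2]),float(sys.argv[3]),float(sys.argv[4]))
E
python3 w.py b2w.png 453 -336 0; python3 d.py
```

```text
foot face y rng [-357.1 -307.4] yc -332.2 underside x at yc 465.4 yaw 4.63 top x [454.5 463.9] ztop 46.9
  fin rect [array([ 499.6, -336.4]), array([56.8, 90.5]), np.float64(89.2)] xmax 543.9 z 10.2
t 8.05 tcp mm [ 458.  -337.3   91.2] yaw 89.46 gap 40.0 F [ 0.  -0.1 -0.2] tilt [ 2.e-04 -0.e+00 -1.e+00] q [-0.83  0.68  1.7   0.    0.76 -0.82]
```

```bash
python3 -m creep '{"claw":[4,4,4,4,4,4,1,0.5,0.5,0.5,0.5],"dp":[[0.1,0.1,1.5],[0.1,0.1,3],[0.1,0.1,4.2],[0.1,0.1,5],[0.1,0.1,5.5],[0.1,0.1,5.5],[0.1,0.1,5.5],[0.1,0.1,5.5],[0.1,0.1,5.5],[0.1,0.1,5.5],[0.1,0.1,5.5]],"roll":[0,0,0,0,0,0,0,0,0,0,0]}' 50; python3 d.py 458 -337 110 87 600.6 -237.1 110 86.9
```

```text
t: 9.15
tcp_pos: [0.459, -0.3372, 0.0365]
tool_rot: [0.711, 0.704, -0.0, 0.001]
force: [-0.1, 0.2, 4.8]
finger_gap: 0.106
t 9.15 tcp mm [ 459.  -337.2   36.5] yaw 89.42 gap 9.0 F [-0.1  0.2  4.8] tilt [-1.e-03  9.e-04 -1.e+00] q [-0.83  0.77  1.71 -0.    0.65 -0.82]
dp cm [ 0.01 -0.1  -7.35] roll 0.042 rows>= 2.0
dp cm [10.15 14.06 -7.34] roll 0.044 rows>= 4.0
```

```bash
python3 -m creep '{"claw":[0.5,0.5,0.5,0.5,0.5,0.5,0.5,0.5,0.5,0.5,0.5,0.5],"dp":[[0,0,-1],[0,0,-3],[0,0,-5.5],[1,1,-7.4],[3,3.5,-7.4],[5,6.5,-7.4],[7,9.5,-7.4],[9,12.3,-7.4],[10.1,13.8,-7.4],[10.1,14.1,-7.4],[10.1,14.1,-7.4],[10.1,14.1,-7.4]],"roll":[0,0,0,0.02,0.044,0.044,0.044,0.044,0.044,0.044,0.044,0.044]}'; python3 d.py 600.6 -237.1 110 86.9; python3 - <<'E'
from h import *
for n in ['scene','side']:
    s=snap(n,'b3%s.png'%n); P=cloud(s)*1000
    a=manip.sense()['tcp_pos']*1000
    m=(abs(P[...,0]-a[0]-45)<75)&(abs(P[...,1]-a[1])<45)&(P[...,2]>60)&(P[...,2]<90)
    Q=P[m]; print(n,a.round(1),Q.shape,[np.round(x,1) for x in cv2.minAreaRect(Q[:,:2].astype(np.float32))],np.percentile(Q,[1,99],axis=0).round(1))
E
```

```text
t: 10.35
tcp_pos: [0.5993, -0.238, 0.1097]
tool_rot: [0.726, 0.687, -0.0, -0.001]
force: [-0.5, 0.9, -1.8]
finger_gap: 0.11
t 10.35 tcp mm [ 599.3 -238.   109.7] yaw 86.84 gap 9.3 F [-0.5  0.9 -1.8] tilt [ 3.0e-04 -1.7e-03 -1.0e+00] q [-0.55  0.73  1.49 -0.    0.93 -0.5 ]
dp cm [ 0.09  0.12 -0.03] roll -0.001 rows>= 1.0
scene [ 599.3 -238.1  109.7] (540, 3) [array([ 636.3, -238.4]), array([56.7, 92.2]), np.float64(86.1)] [[ 591.  -267.8   74.8]
 [ 681.6 -208.6   89.4]]
side [ 599.4 -238.2  109.8] (1012, 3) [array([ 639.5, -239.6]), array([58.5, 91.4]), np.float64(86.7)] [[ 593.4 -269.4   74.8]
 [ 683.5 -212.9   88.1]]
```

View pics/b3side.png

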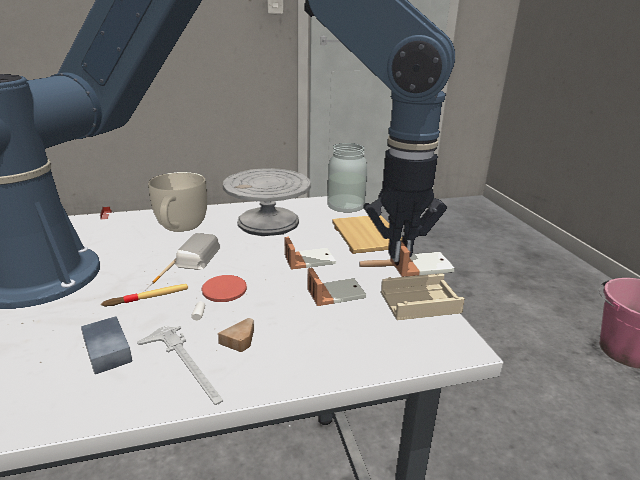

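View pics/b3scene.png

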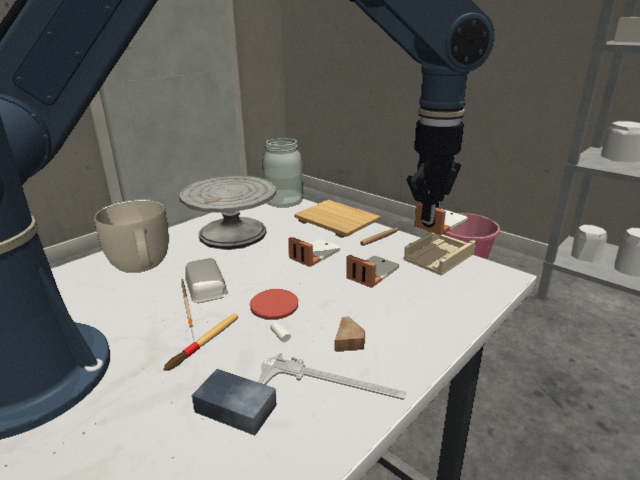

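```bash
python3 -m creep '{"claw":[0.5,0.5,0.5,0.5,0.5,0.5,0.5,0.5,0.5],"dp":[[0,0.2,1],[0,0.2,2.5],[0,0.2,4],[0,0.2,5],[0,0.2,5.5],[0,0.2,5.8],[0,0.2,6],[0,0.2,6],[0,0.2,6]],"roll":[0,0,0,0,0,0,0,0,0]}'; python3 d.py; python3 - <<'E'
from h import *
for n in ['scene','side']:
    s=snap(n,'b4%s.png'%n)
    cv2.imwrite('pics/b4%sc.png'%n,cv2.resize(s['image'][180:330,330:530,::-1],None,fx=4,fy=4,interpolation=2))
E
```

```text
t: 11.35
tcp_pos: [0.6031, -0.2375, 0.0505]
tool_rot: [0.726, 0.688, 0.0, 0.001]
force: [-0.1, 0.1, -0.6]
finger_gap: 0.107
t 11.35 tcp mm [ 603.1 -237.5   50.5] yaw 86.91 gap 9.1 F [-0.1  0.1 -0.6] tilt [-5.e-04  1.e-03 -1.e+00] q [-0.55  0.81  1.5  -0.    0.82 -0.49]
```

View pics/b4sidec.png

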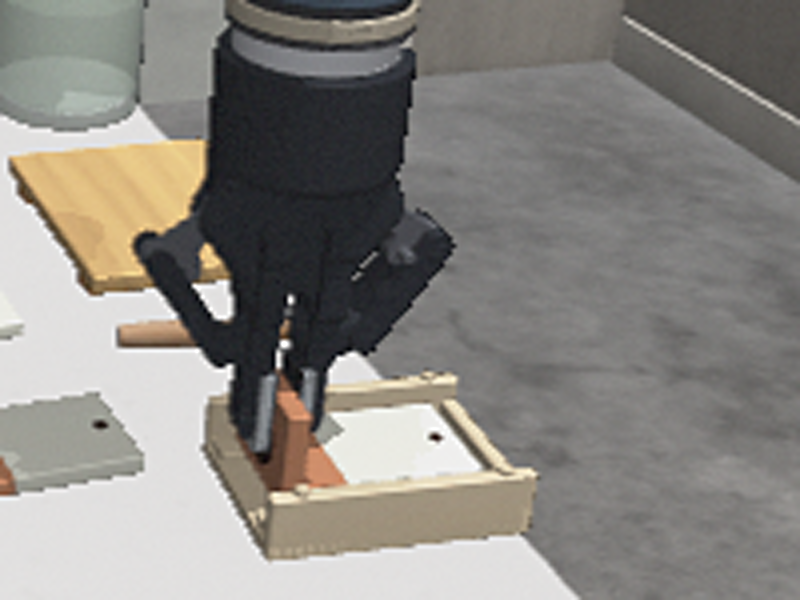

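View pics/b4scenec.png

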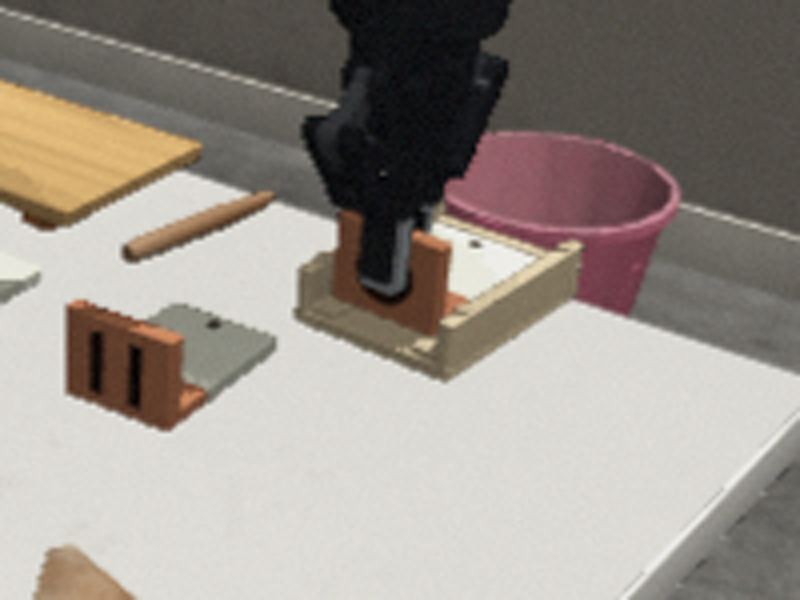

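The tile sits between the walls just above the ledges, foot at the front (side crop foot (290,430)). Lowering the last 2 mm.

```bash
python3 -m creep '{"claw":[0.5,0.5,0.5,0.5,0.5],"dp":[[0,-0.15,0],[0,-0.15,0.1],[0,-0.15,0.15],[0,-0.15,0.2],[0,-0.15,0.2]],"roll":[0,0,0,0,0]}'; python3 d.py
```

```text
t: 11.95
tcp_pos: [0.6012, -0.2372, 0.0486]
tool_rot: [0.726, 0.688, -0.0, -0.0]
force: [-2.1, 1.0, 3.5]
finger_gap: 0.11
t 11.95 tcp mm [ 601.2 -237.2   48.6] yaw 86.91 gap 9.3 F [-2.1  1.   3.5] tilt [-0.e+00 -1.e-04 -1.e+00] q [-0.55  0.82  1.51 -0.    0.82 -0.49]
```

Contact (about 4 N). Release and retreat upward.

```bash
python3 -m creep '{"claw":[1.2,1.8,2.5,3,3,3,3,3,3],"dp":[[0,0,0],[0,0,0],[0,0,0],[0,0,0],[0,0,-1],[0,0,-3],[0,0,-6],[0,0,-9],[0,0,-9]],"roll":[0,0,0,0,0,0,0,0,0]}'; python3 d.py; python3 - <<'E'
from h import *
from m import fallen
for n in ['scene','side','wrist']:
    s=snap(n,'b5%s.png'%n); P=cloud(s)*1000
    print(n);fallen(P,595.6,-237,12)
    if n!='wrist':cv2.imwrite('pics/b5%sc.png'%n,cv2.resize(s['image'][180:330,330:530,::-1],None,fx=4,fy=4,interpolation=2))
E
```

```text
t: 12.85
tcp_pos: [0.6042, -0.2389, 0.1434]
tool_rot: [0.726, 0.688, 0.001, 0.005]
force: [-0.7, 0.2, -0.2]
finger_gap: 0.352
t 12.85 tcp mm [ 604.2 -238.9  143.4] yaw 86.91 gap 30.0 F [-0.7  0.2 -0.2] tilt [-0.0049  0.0092 -0.9999] q [-0.55  0.68  1.46  0.    0.98 -0.49]
scene
  foot face y rng [-278.8 -195.9] yc -237.3 underside x at yc 608.8 yaw -6.87 top x [592.9 603.3] ztop 58.9
  fin rect [array([ 644.4, -239.4]), array([ 82.6, 116.2]), np.float64(87.3)] xmax 702.4 z 21.8
side
  foot face y rng [-278.7 -196.5] yc -237.6 underside x at yc 624.6 yaw -24.61 top x [594.9 606.1] ztop 58.8
  fin rect [array([ 646.4, -240.3]), array([ 83.5, 116. ]), np.float64(86.4)] xmax 704.1 z 22.2
wrist
  foot face y rng [-278.9 -195.3] yc -237.1 underside x at yc 642.3 yaw -1.0 top x [596.5 607.6] ztop 58.8
  fin rect [array([ 647.4, -236.1]), array([ 77.4, 115.7]), np.float64(86.8)] xmax 704.4 z 22.0
```

View pics/b5sidec.png

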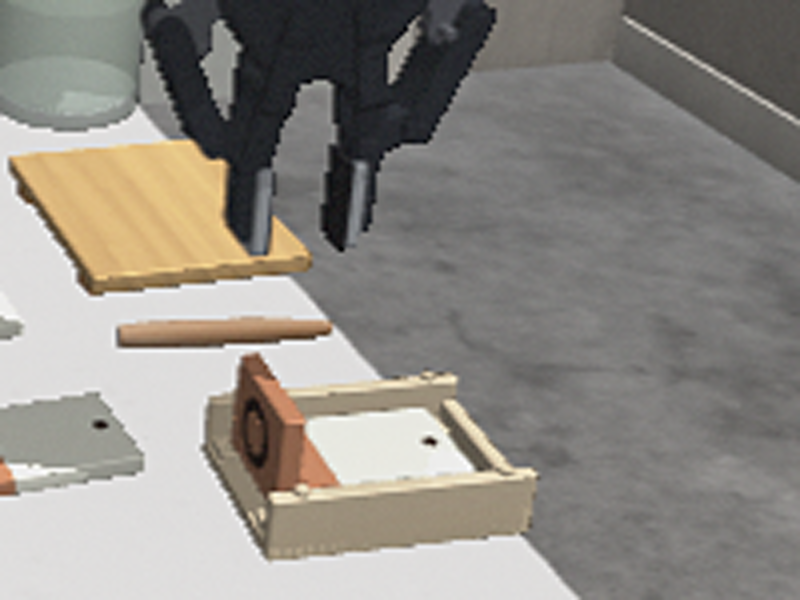

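View pics/b5wrist.png

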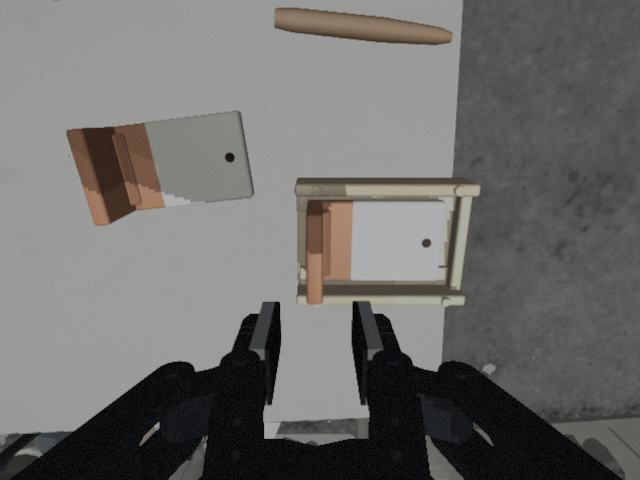

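The ring tile is seated in the crank, foot at the front (wrist view: fin (395,240) between the walls). Now the middle tile.

```bash
python3 d.py 474 -182.6 90 94.3 474 -182.6 143 94.3
```

```text
t 13.0 tcp mm [ 600.9 -237.   138. ] yaw 86.91 gap 29.6 F [-1.2  0.9 -0.8] tilt [ 2.e-04 -4.e-04 -1.e+00] q [-0.55  0.69  1.47  0.    0.98 -0.49]
dp cm [  4.74 -12.96   4.81] roll -0.129 rows>= 3.0
dp cm [  4.75 -12.96  -0.49] roll -0.129 rows>= 3.0
```

```bash
python3 -m creep '{"claw":[4,4,4,4,4,4,4],"dp":[[1,-3,0],[2.5,-7,0],[4,-11,1],[4.7,-13,3],[4.7,-13,4.8],[4.7,-13,4.8],[4.7,-13,4.8]],"roll":[-0.05,-0.1,-0.13,-0.13,-0.13,-0.13,-0.13]}'; python3 w.py b6w.png 469 -183 0; python3 d.py 474 -182.6 36.5 94.3
```

```text
t: 13.7
tcp_pos: [0.4739, -0.1833, 0.0893]
tool_rot: [0.68, 0.733, -0.0, -0.001]
force: [-0.6, 0.2, 0.4]
finger_gap: 0.471
  foot face y rng [-204.  -154.4] yc -179.2 underside x at yc 480.8 yaw 8.27 top x [469.  480.1] ztop 46.8
  fin rect [array([ 515., -180.]), array([90.4, 57.1]), np.float64(3.5)] xmax 559.6 z 10.2
t 13.75 tcp mm [ 474.5 -183.6   89.8] yaw 94.35 gap 39.8 F [0.1 0.5 0.1] tilt [-1.e-04  2.e-04 -1.e+00] q [-0.59  0.63  1.85  0.    0.65 -0.67]
dp cm [ 0.11 -0.05  5.33] roll 0.001 rows>= 2.0
```

View pics/b6w.png

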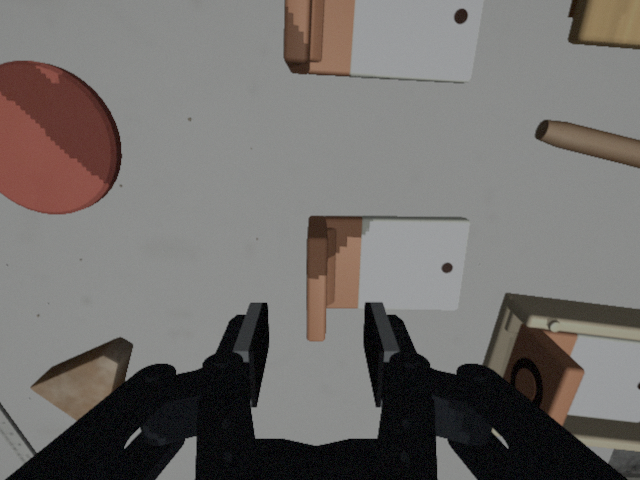

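Jaws straddle the foot wall (wrist (317,280)). Grip.

```bash
python3 -m creep '{"claw":[4,4,4,4,4,4,1,0.5,0.5,0.5,0.5],"dp":[[0.1,0,1.5],[0.1,0,3],[0.1,0,4.2],[0.1,0,5],[0.1,0,5.3],[0.1,0,5.3],[0.1,0,5.3],[0.1,0,5.3],[0.1,0,5.3],[0.1,0,5.3],[0.1,0,5.3]],"roll":[0,0,0,0,0,0,0,0,0,0,0]}' 50; python3 d.py 604 -24 110 90.3
```

```text
t: 14.85
tcp_pos: [0.4743, -0.1825, 0.0375]
tool_rot: [0.68, 0.733, 0.0, 0.001]
force: [0.2, -0.8, 5.9]
finger_gap: 0.108
t 14.85 tcp mm [ 474.3 -182.5   37.5] yaw 94.36 gap 9.2 F [ 0.2 -0.8  5.9] tilt [-8.e-04  1.e-03 -1.e+00] q [-0.59  0.73  1.87  0.    0.53 -0.66]
dp cm [14.82 14.15 -7.24] roll 0.071 rows>= 5.0
```

```bash
python3 -m creep '{"claw":[0.5,0.5,0.5,0.5,0.5,0.5,0.5,0.5,0.5,0.5,0.5,0.5],"dp":[[0,0,-1],[0,0,-3],[0,0,-5.5],[0.5,1,-7.4],[3,3.5,-7.4],[6,6.5,-7.4],[9,9.5,-7.4],[12,12.3,-7.4],[14.3,13.9,-7.4],[14.8,14.1,-7.4],[14.8,14.1,-7.4],[14.8,14.1,-7.4]],"roll":[0,0,0,0.02,0.05,0.07,0.07,0.07,0.07,0.07,0.07,0.07]}'; python3 d.py 604 -24 57 90.3; python3 - <<'E'
from h import *
for n in ['scene','side']:
    s=snap(n,'b7%s.png'%n); P=cloud(s)*1000
    a=manip.sense()['tcp_pos']*1000
    m=(abs(P[...,0]-a[0]-45)<75)&(abs(P[...,1]-a[1])<45)&(P[...,2]>60)&(P[...,2]<90)
    Q=P[m]; print(n,a.round(1),Q.shape,[np.round(x,1) for x in cv2.minAreaRect(Q[:,:2].astype(np.float32))],np.percentile(Q,[1,99],axis=0).round(1))
E
```

```text
t: 16.05
tcp_pos: [0.6021, -0.0245, 0.1107]
tool_rot: [0.705, 0.709, -0.001, -0.001]
force: [-0.0, 0.7, -1.3]
finger_gap: 0.102
t 16.05 tcp mm [602.1 -24.5 110.7] yaw 90.33 gap 8.7 F [-0.   0.7 -1.3] tilt [-1.0e-04 -1.8e-03 -1.0e+00] q [-0.23  0.68  1.6  -0.    0.86 -0.23]
dp cm [0.05 0.2  5.37] roll 0.001 rows>= 2.0
scene [602.2 -24.9 110.8] (432, 3) [array([639.2, -25.2]), array([94.6, 57. ]), np.float64(1.0)] [[ 5.937e+02 -5.260e+01  7.480e+01]
 [ 6.829e+02  5.000e-01  8.950e+01]]
side [602.3 -25.1 110.9] (595, 3) [array([641.7, -26.2]), array([60., 90.]), np.float64(90.0)] [[597.1 -54.6  75.1]
 [686.    2.1  88.4]]
```

View pics/b7side.png

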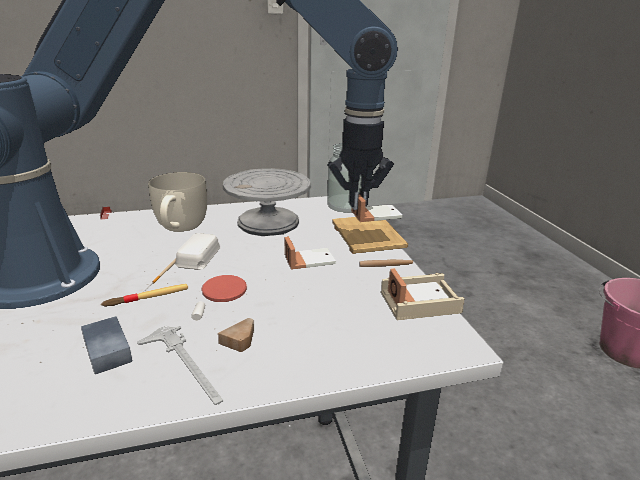

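```bash
python3 -m creep '{"claw":[0.5,0.5,0.5,0.5,0.5,0.5,0.5,0.5,0.5],"dp":[[0.3,0.1,1],[0.3,0.1,2.5],[0.3,0.1,4],[0.3,0.1,4.7],[0.3,0.1,5.1],[0.3,0.1,5.3],[0.3,0.1,5.3],[0.3,0.1,5.3],[0.3,0.1,5.3]],"roll":[0,0,0,0,0,0,0,0,0]}'; python3 d.py 604 -22 55.5 90.3
```

```text
t: 17.05
tcp_pos: [0.6046, -0.021, 0.0585]
tool_rot: [0.705, 0.709, 0.0, 0.0]
force: [0.3, -0.2, -1.9]
finger_gap: 0.103
t 17.05 tcp mm [604.6 -21.   58.5] yaw 90.35 gap 8.7 F [ 0.3 -0.2 -1.9] tilt [-3.0e-04  1.1e-03 -1.0e+00] q [-0.22  0.76  1.62  0.    0.76 -0.23]
dp cm [-0.1  -0.06  0.3 ] roll 0.001 rows>= 1.0
```

```bash
python3 -m creep '{"claw":[0.5,0.5,0.5,0.5,0.5],"dp":[[0,0,0.1],[0,0,0.15],[0,0,0.2],[0,0,0.25],[0,0,0.25]],"roll":[0,0,0,0,0]}'; python3 d.py
```

```text
t: 17.55
tcp_pos: [0.6042, -0.0209, 0.0556]
tool_rot: [0.705, 0.709, 0.0, 0.0]
force: [-0.5, -0.4, -0.5]
finger_gap: 0.105
t 17.55 tcp mm [604.2 -20.9  55.6] yaw 90.35 gap 8.9 F [-0.5 -0.4 -0.5] tilt [-0.e+00  1.e-04 -1.e+00] q [-0.22  0.77  1.62  0.    0.76 -0.23]
```

Only just at the surface; a little further until force shows.

```bash
python3 -m creep '{"claw":[0.5,0.5,0.5],"dp":[[0,0,0.05],[0,0,0.1],[0,0,0.1]],"roll":[0,0,0]}'; python3 d.py
```

```text
t: 17.85
tcp_pos: [0.6042, -0.021, 0.0556]
tool_rot: [0.705, 0.709, 0.0, 0.0]
force: [-2.7, -1.3, 7.0]
finger_gap: 0.103
t 17.85 tcp mm [604.2 -21.   55.6] yaw 90.35 gap 8.7 F [-2.7 -1.3  7. ] tilt [-1.e-04  3.e-04 -1.e+00] q [-0.22  0.77  1.62 -0.    0.75 -0.23]
```

Contact at 7 N; release.

```bash
python3 -m creep '{"claw":[1.2,1.8,2.5,3,3,3,3,3,3],"dp":[[0,0,0],[0,0,0],[0,0,0],[0,0,0],[0,0,-1],[0,0,-3],[0,0,-6],[0,0,-8],[0,0,-8]],"roll":[0,0,0,0,0,0,0,0,0]}'; python3 w.py b8w.png 599 -21 18; python3 d.py 457 -54 90 92.3
```

```text
t: 18.75
tcp_pos: [0.6066, -0.0214, 0.1382]
tool_rot: [0.705, 0.709, 0.002, 0.003]
force: [0.5, -0.2, 0.1]
finger_gap: 0.352
  foot face y rng [-43.3   7. ] yc -18.2 underside x at yc 611.5 yaw 3.22 top x [600.2 609.9] ztop 64.9
  fin rect [array([645.4, -20.8]), array([90.2, 56.3]), np.float64(0.6)] xmax 689.7 z 28.2
t 18.8 tcp mm [605.4 -21.2 136.5] yaw 90.35 gap 30.0 F [-0.8 -0.4 -1. ] tilt [-9.0e-04  4.2e-03 -1.0e+00] q [-0.22  0.65  1.58  0.    0.91 -0.23]
dp cm [ -3.18 -14.88   4.59] roll -0.034 rows>= 4.0
```

View pics/b8w.png

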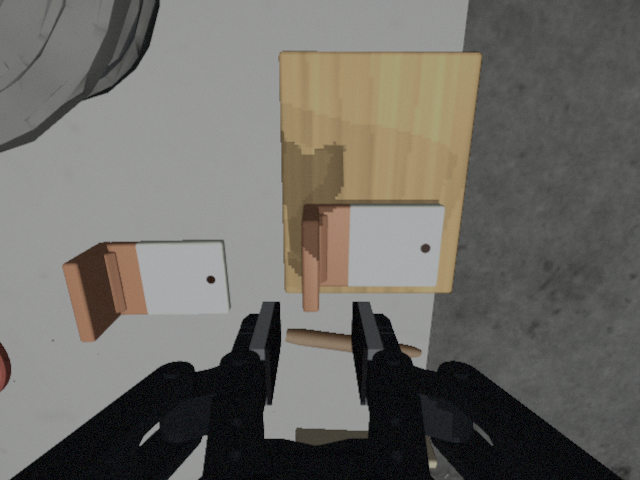

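The first bars tile lies flat on the board with about 10 mm of edge margin (wrist (385,245)). Now the left tile.

```bash
python3 -m creep '{"claw":[4,4,4,4,4,4,4,4],"dp":[[-0.5,-3,0],[-1.5,-7,0],[-2.5,-11,0],[-3.2,-14.9,1],[-3.2,-14.9,3],[-3.2,-14.9,4.6],[-3.2,-14.9,4.6],[-3.2,-14.9,4.6]],"roll":[-0.03,-0.03,-0.03,-0.03,-0.03,-0.03,-0.03,-0.03]}'; python3 w.py b9w.png 452 -54 0; python3 d.py 457 -54 37 92.3
```

```text
t: 19.6
tcp_pos: [0.455, -0.0537, 0.0879]
tool_rot: [0.694, 0.72, -0.0, -0.001]
force: [0.0, -0.4, -0.6]
finger_gap: 0.469
  foot face y rng [-74.6 -25.3] yc -49.9 underside x at yc 463.5 yaw 7.75 top x [452.8 462.5] ztop 46.9
  fin rect [array([498.1, -52.4]), array([90.3, 56.8]), np.float64(1.6)] xmax 542.3 z 10.2
t 19.65 tcp mm [455.5 -53.8  88.4] yaw 92.08 gap 40.0 F [ 0.1 -0.4  0.5] tilt [ 2.e-04 -5.e-04 -1.e+00] q [-0.36  0.6   1.98 -0.    0.56 -0.4 ]
dp cm [-0.02  0.15  5.14] roll -0.004 rows>= 2.0
```

View pics/b9w.png

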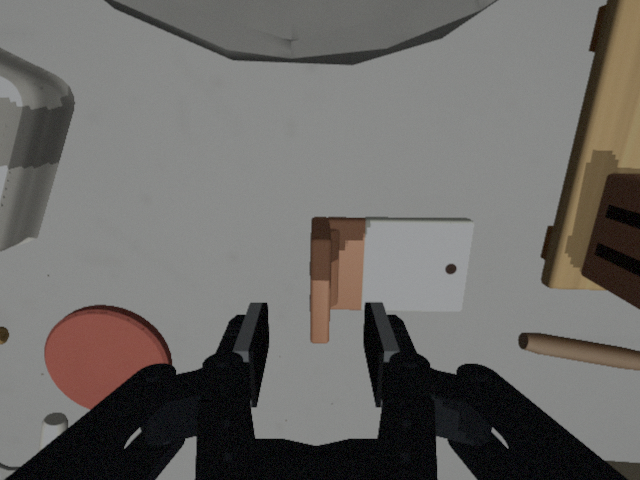

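Jaws straddle the foot (wrist (320,280)). Grip.

```bash
python3 -m creep '{"claw":[4,4,4,4,4,4,1,0.5,0.5,0.5,0.5],"dp":[[0,0.2,1.5],[0,0.2,3],[0,0.2,4.2],[0,0.2,4.8],[0,0.2,5.1],[0,0.2,5.1],[0,0.2,5.1],[0,0.2,5.1],[0,0.2,5.1],[0,0.2,5.1],[0,0.2,5.1]],"roll":[0,0,0,0,0,0,0,0,0,0,0]}' 50; python3 d.py 604.5 44 110 90.3
```

```text
t: 20.75
tcp_pos: [0.4578, -0.0539, 0.038]
tool_rot: [0.694, 0.72, 0.0, 0.001]
force: [-0.9, 0.3, 6.3]
finger_gap: 0.103
t 20.75 tcp mm [457.8 -53.9  38. ] yaw 92.06 gap 8.8 F [-0.9  0.3  6.3] tilt [-5.0e-04  1.2e-03 -1.0e+00] q [-0.36  0.71  1.99  0.    0.44 -0.4 ]
dp cm [ 9.25 15.02 -7.19] roll 0.031 rows>= 4.0
```

```bash
python3 -m creep '{"claw":[0.5,0.5,0.5,0.5,0.5,0.5,0.5,0.5,0.5,0.5,0.5,0.5],"dp":[[0,0,-1],[0,0,-3],[0,0,-6],[1,0.5,-8.6],[4,3,-8.6],[7,6.5,-8.6],[9,10,-8.6],[9.3,13,-8.6],[9.3,14.7,-8.6],[9.3,15,-8.6],[9.3,15,-8.6],[9.3,15,-8.6]],"roll":[0,0,0,0.01,0.03,0.03,0.03,0.03,0.03,0.03,0.03,0.03]}'; python3 d.py 604.5 44 58 90.3; python3 - <<'E'
from h import *
for n in ['scene','side']:
    s=snap(n,'c1%s.png'%n); P=cloud(s)*1000
    a=manip.sense()['tcp_pos']*1000
    m=(abs(P[...,0]-a[0]-45)<75)&(abs(P[...,1]-a[1])<40)&(P[...,2]>70)&(P[...,2]<105)
    Q=P[m]; print(n,a.round(1),Q.shape,[np.round(x,1) for x in cv2.minAreaRect(Q[:,:2].astype(np.float32))],np.percentile(Q,[1,99],axis=0).round(1))
E
```

```text
t: 21.95
tcp_pos: [0.602, 0.0444, 0.1231]
tool_rot: [0.705, 0.709, -0.001, -0.001]
force: [-0.9, -0.2, -1.0]
finger_gap: 0.109
t 21.95 tcp mm [602.   44.4 123.1] yaw 90.32 gap 9.3 F [-0.9 -0.2 -1. ] tilt [ 3.0e-04 -3.1e-03 -1.0e+00] q [-0.11  0.67  1.59 -0.    0.89 -0.12]
dp cm [-0.05  0.27  6.51] roll 0.0 rows>= 2.0
scene [602.1  44.4 123.2] (425, 3) [array([639.4,  44.5]), array([57.1, 95.3]), np.float64(89.3)] [[593.6  17.1  86.3]
 [683.6  71.8 104.3]]
side [602.3  44.4 123.3] (517, 3) [array([641.3,  45.1]), array([60.8, 90.1]), np.float64(88.7)] [[597.   15.2  86.8]
 [685.6  71.2 103.3]]
```

View pics/c1scene.png

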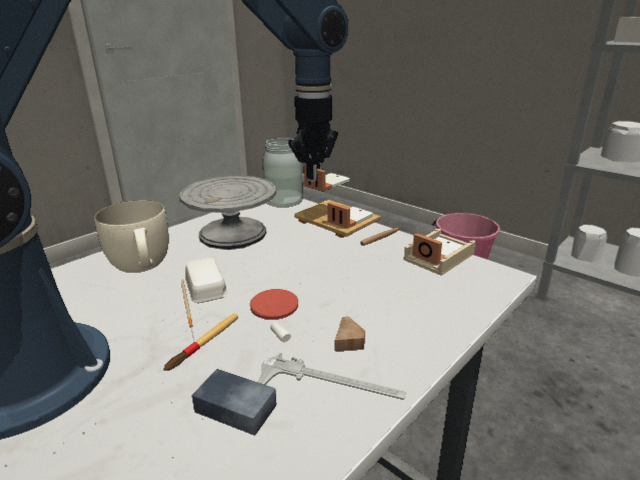

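Tile held level over the board beside the first (scene (325,180)). Lowering.

```bash
python3 -m creep '{"claw":[0.5,0.5,0.5,0.5,0.5,0.5,0.5,0.5,0.5,0.5],"dp":[[0,0.1,1],[0,0.1,2.5],[0,0.1,4],[0,0.1,5.3],[0,0.1,6],[0,0.1,6.3],[0,0.1,6.5],[0,0.1,6.6],[0,0.1,6.6],[0,0.1,6.6]],"roll":[0,0,0,0,0,0,0,0,0,0]}'; python3 d.py 604 44 56 90.3
```

```text
t: 23.05
tcp_pos: [0.6053, 0.0445, 0.058]
tool_rot: [0.705, 0.709, 0.0, 0.0]
force: [0.4, 0.4, -1.1]
finger_gap: 0.105
t 23.05 tcp mm [605.3  44.5  58. ] yaw 90.35 gap 8.9 F [ 0.4  0.4 -1.1] tilt [-1.0e-04  1.1e-03 -1.0e+00] q [-0.11  0.77  1.61  0.    0.76 -0.12]
dp cm [-0.05 -0.14  0.2 ] roll 0.001 rows>= 1.0
```

```bash
python3 -m creep '{"claw":[0.5,0.5,0.5,0.5,0.5],"dp":[[0,-0.1,0.05],[0,-0.1,0.1],[0,-0.1,0.15],[0,-0.1,0.2],[0,-0.1,0.2]],"roll":[0,0,0,0,0]}'; python3 d.py
```

```text
t: 23.55
tcp_pos: [0.604, 0.0445, 0.056]
tool_rot: [0.705, 0.709, 0.0, 0.0]
force: [-1.8, 0.7, 4.4]
finger_gap: 0.109
t 23.55 tcp mm [604.   44.5  56. ] yaw 90.35 gap 9.2 F [-1.8  0.7  4.4] tilt [-1.e-04  2.e-04 -1.e+00] q [-0.11  0.77  1.61 -0.    0.76 -0.12]
```

Contact. Release, rise, clear out.

```bash
python3 -m creep '{"claw":[1.2,1.8,2.5,3,3,3,3,3,3,3,3,3],"dp":[[0,0,0],[0,0,0],[0,0,0],[0,0,0],[0,0,-1],[0,0,-3],[0,0,-6],[0,0,-9],[0,0,-12],[-2,-4,-14],[-3,-6,-14],[-3,-6,-14]],"roll":[0,0,0,0,0,0,0,0,0,0,0,0]}'; python3 d.py; python3 - <<'E'
from h import *
from m import fallen
for n in ['scene','side','wrist']:
    s=snap(n,'d1%s.png'%n); P=cloud(s)*1000
    np.save('pics/%sd.npy'%n,s,allow_pickle=True)
    print(n,'board A');fallen(P,599,-20,18.8);print(n,'board B');fallen(P,599,45,18.8)
    def rect(x0,x1,y0,y1,z0,z1):
        m=(P[...,0]>x0)&(P[...,0]<x1)&(P[...,1]>y0)&(P[...,1]<y1)&(P[...,2]>z0)&(P[...,2]<z1)
        return [np.round(q,1) for q in cv2.minAreaRect(P[m][:,:2].astype(np.float32))],m.sum()
    if n!='wrist':
        s0=np.load('pics/%s0.npy'%n,allow_pickle=True).item(); P0=P
        for P in (cloud(s0)*1000,P0):
            print('tool',rect(580,740,-150,-75,4,12)); print('wedge',rect(270,400,-330,-230,4,30)); print('jar',rect(550,800,110,300,40,120))
E
```

```text
t: 24.75
tcp_pos: [0.5414, 0.0136, 0.1968]
tool_rot: [0.705, 0.709, -0.001, -0.0]
force: [-1.0, -0.1, 0.2]
finger_gap: 0.351
t 24.75 tcp mm [541.4  13.6 196.8] yaw 90.27 gap 29.9 F [-1.  -0.1  0.2] tilt [-1.0e-04 -1.4e-03 -1.0e+00] q [-0.18  0.49  1.7  -0.    0.96 -0.19]
scene board A
  foot face y rng [-49.1  21.6] yc -13.7 underside x at yc 598.4 yaw 0.4 top x [596.9 606.5] ztop 64.7
  fin rect [array([642.4, -14. ]), array([70.8, 96.1]), np.float64(89.9)] xmax 688.3 z 28.1
scene board B
  foot face y rng [ 3.3 73.9] yc 38.6 underside x at yc 598.0 yaw 0.23 top x [596.3 606.1] ztop 64.7
  fin rect [array([642.6,  39. ]), array([69.6, 96. ]), np.float64(89.6)] xmax 689.3 z 28.1
tool ([array([ 644.2, -109.5]), array([13.1, 91.5]), np.float64(77.9)], np.int64(91))
wedge ([array([ 314.9, -285.9]), array([117.8,  39.4]), np.float64(30.4)], np.int64(862))
jar ([array([632.1, 180.8]), array([51.2, 95.6]), np.float64(47.5)], np.int64(1165))
tool ([array([ 634.5, -109.9]), array([ 11.6, 107.2]), np.float64(78.9)], np.int64(132))
wedge ([array([ 313.9, -286.5]), array([116.4,  39.7]), np.flo
[... 767 characters left out ...]
8)], np.int64(1254))
tool ([array([ 637.4, -107.5]), array([ 15.9, 106.5]), np.float64(81.3)], np.int64(203))
wedge ([array([ 314.4, -286.9]), array([116.3,  41.1]), np.float64(28.4)], np.int64(873))
jar ([array([643.6, 174.2]), array([51.6, 95.8]), np.float64(71.0)], np.int64(1253))
wrist board A
  foot face y rng [-47.3  21.6] yc -12.8 underside x at yc 600.0 yaw -0.25 top x [599.8 609.4] ztop 65.0
  fin rect [array([645.1, -13.6]), array([91.4, 71.3]), np.float64(0.0)] xmax 689.6 z 28.3
wrist board B
  foot face y rng [ 3.5 72.8] yc 38.1 underside x at yc 599.8 yaw 0.59 top x [599.5 609.2] ztop 65.0
  fin rect [array([644.7,  38.1]), array([91. , 70.3]), np.float64(0.1)] xmax 689.3 z 28.2
```

View pics/d1scene.png

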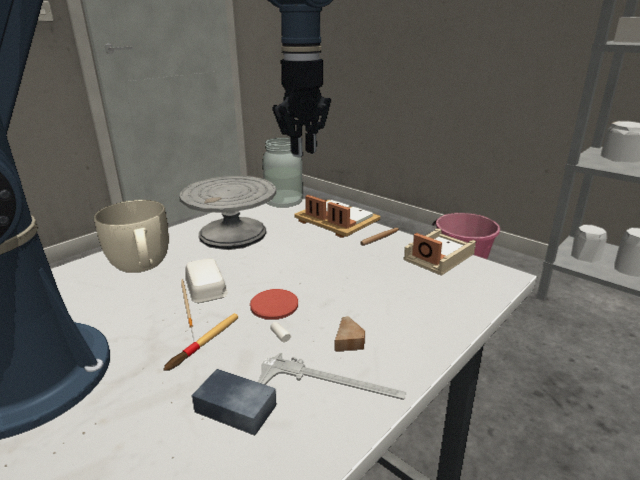

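View pics/d1side.png

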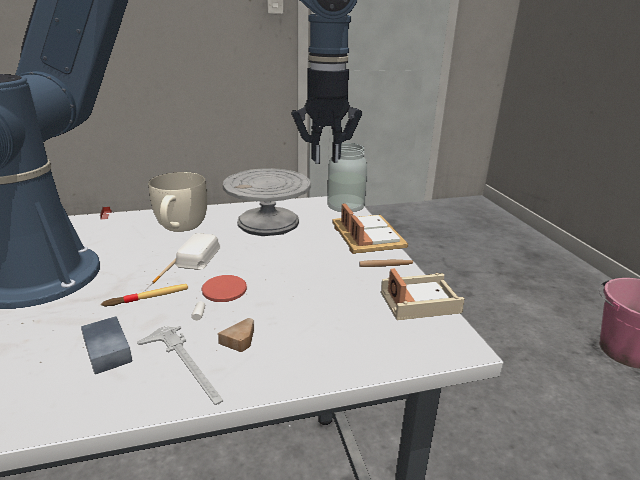

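View pics/d1wrist.png

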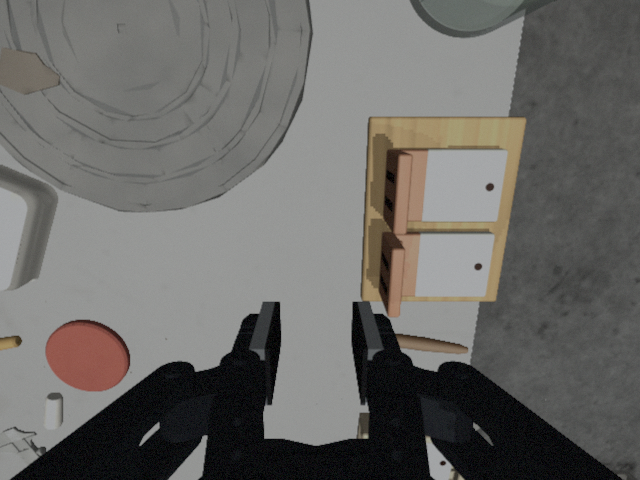

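Both bars tiles lie flat and side by side on the board, and the ring tile is in the crank. The bystanders have not moved. Settling briefly, then handing in.

```bash
python3 -m creep '{"claw":[3,3,3],"dp":[[0,0,0],[0,0,0],[0,0,0]],"roll":[0,0,0]}'; python3 -c "
from station import workorder; print(workorder.sign_off())"
```

```text
t: 25.2
tcp_pos: [0.5446, 0.0144, 0.195]
tool_rot: [0.705, 0.709, -0.0, -0.0]
force: [-1.0, -0.1, -0.4]
finger_gap: 0.35
the job is handed in; nothing more can be done
None
```

The job is done and handed in at about 25 s of the 67 s allowed. I pushed all three tiles over on the spot and read their marks: the right one was the ring, the middle and left ones the bars. The ring tile went into the crank first, then the two bars tiles onto the ware board. Each was lowered until it touched (about 4–7 N) before I let go.

**Ring tile:** it lies between the crank walls with its foot at the open front, about 10 mm from the back wall. The foot top read 58.8 mm, which fits a tile resting on the ledges given the cameras' roughly 2 mm high bias.

**Bars tiles:** both lie flat on the board at y ≈ -21 and +44 mm, with about a 9 mm gap between them and 10 mm or more to the board's edges.

**Other things:** the wedge, tool and jar were measured again at the end and had not moved beyond measurement noise (1–2 mm). One scene reading of the tool differed by 10 mm from the start, but the side camera agreed within about 2 mm, and the pictures show no shift. The scene and side cameras disagreed by 1.5–2 mm in x, so I used their average.

No check failed.

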